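# Wedge the sprung catch, free the rail and nest it

## Robot

A 6-joint arm with a two-finger parallel gripper is mounted at the origin on a cart in front of the work surface, level with it; the furniture and walls round the work are solid. World frame = base frame: x ahead of the robot, y to its left, z up, the work surface at z = 0. Lengths are in m, angles in rad, forces in N, time in s.
With the tool pointing down it reaches from about 0.35 to 0.975 m from the base axis. Payload 4.9 kg.
Tool frame: the origin (TCP) lies on the centre line of the jaws, within the pads' length; the fingertips stand 22 mm ahead of it and the grasp point (between the pads) lies 3 mm ahead of it (manip.tcp_to_tips is the distance from the TCP to the fingertips, in m); z points along the fingers, x is the direction in which the jaws open and shut, and the axes are right-handed (so a half turn about z gives the same grasp; the last joint's range is limited). The gripper opens to 85 mm and grips with 20 to 120 N. Pads are 22 mm wide; open, the fingers measure 114 mm over their backs; the gripper's body (76 mm by 85 mm) begins 54 mm behind the grasp point. The pads swing forward as they close: fully open they stand 13 mm farther back than shut.
Start: joints at [-1.392, 0.053, 1.613, -0, 1.476, -0.119], TCP at [0.183, -0.597, 0.253] pointing down, gripper open.
Joint ranges: [-3.01, 3.01], [-1.01, 2.22], [0.06, 2.58], [-1.02, 4.17], [0.09, 2.62], [-3.14, 3.14]. Speed limits (rad/s): [2.57, 2.57, 3.14, 3.14, 3.14, 3.14].

## Interface

Orientations are given as a unit quaternion [w, x, y, z].
In Python, from plant import manip gives the robot as it stands.
- The arm moves only by the shell command python3 -m pendant 'ROWS'. ROWS is a JSON object of lists of equal length, an entry for each row: "linear": the shift along the tool's x, y, z in cm, a list of three; "rotation": the turn, a rotation vector about the tool's x, y, z in degrees, a list of three; "grip": the closure, from 0 (fully open) to 1 (shut). A call has exactly 10 rows; each row is the pose to reach, as a shift and turn from the pose commanded when the call began, along the tool's axes at that moment; what a row does not reach only later rows make up. A row lasts 1/12 s, in which the tool goes at most 41.7 mm and 7.16 degrees, less where a joint would pass 70% of its speed; a pose out of reach is approached as far as the arm can. A call with a gripper value outside its range is refused whole. The fingers move at their own pace and stop on an object; the grip force is fixed at half the most. Time passes only in rows, so rows that repeat a pose let the fingers close, or fill a call up. It gives the time, the measured TCP pose, the force and the opening at its end, in the units of the state.
- manip.state(): the state, without advancing time (a new reading comes with each control period).
- manip.grab_frame(name): name is "scene" or "side" or "wrist"; returns the picture (400x640x3 uint8, red, green, blue); there is no depth.
- manip.calibration(name): a dict with "fx", "fy", "cx", "cy" (pixels), "k1" (the pictures are not rectified: a ray, as slopes to the right and down, at radius r is drawn at 1 + k1 r^2 times it, then the intrinsics apply), "cam_to_world" (4x4, takes a point from camera to world coordinates). Camera axes: x right, y up, looking along -z (the intrinsics and any distortion apply to the point x, -y, -z); pixel columns grow to the right and rows downward; lengths in m; the calibration is good to about 2 mm. A picture is of the moment at which its call begins: read the wrist's pose just before it. calibration takes no time and is no camera call; for the wrist camera it gives the pose at the moment of the call.
- manip.job_done(): hands the job in, once; it reports no verdict.
The state is a dict: "time": time; "joint_pos": joint angles; "joint_vel": joint speeds; "joint_efforts": joint torques, N m; "tool_pos": TCP position; "tool_rot": TCP orientation; "contact_force": force on the tool from outside, world axes, zero at the start; "ft_torque": the same for the moment, N m; "gripper_width": opening from 0.0 (shut) to 1.0 (fully open).
Only numpy, scipy, OpenCV 4.12 (cv2) and the standard library are available. Lean on these libraries where they do the work, as an engineer would, in place of code of your own. Each camera call takes 0.05 s, during which the arm holds its last target. There are 200 camera calls.

## Task

The aluminium slide rail with the black handle is locked in the grey dock by a red sprung catch. Drive the yellow wedge in between the catch's pull bar and the dark block so that it holds the catch open by itself, then lift the rail out and lay it, open side down, across the two rails in the blue tray, so that one of its flanges drops into each of them and the ends line up. Finally pull the wedge out so that the catch springs shut, and put the wedge down flat on the trolley top, without disturbing the other things.

Things in the scene. Friction and masses are not known exactly. Their poses are not given: they have to be found in the camera images.
- dock: Fixed grey dock, base 240 x 72 x 8 mm; origin on the trolley top under the middle of the locked rail; z up, x along the rail toward the catch. Along x, mm: base -79 to 161, end stop -75, rail -70 to 70 (underside at z 8; low side guides, about 2 mm play), dark block 99 to 113 (y -20 to 20, top z 58), gap, red pull bar. Ledges for the wedge, top z 15: x 103 to 162, y -63 to -33 and 30 to 66.
- gap_face (a point): On the dark block's flat face, the block side of the gap, mid-width, at ledge height (dock x 113, y 0, z 15 mm); axes as the dock. The wedge's flat face goes along this face (1 mm clear is good), its underside on the ledges, nose toward dock +y. With the wedge's centre at dock y = 0 its full-width part is 20 mm past the start of the bar's straight face, and it holds.
- gap_mouth (a point): Middle of the gap's mouth (dock x 118, y -27, z 34 mm), fixed. Both edges are flared outward here, from y = -14 to -27, so that the wedge can be driven in from this side only, moving toward dock +y. The gap is open at the top.
- pull_bar (a point): On the red pull bar's gap-side face, mid-width, 34 mm above the trolley; moves with the catch. Bar 10 mm thick in x, y -14 to 20, top z 54 mm. One piece with the red hook: upright at dock x 73 to 80 mm when shut, lip (z 40 to 46) 8 mm over the rail's end, and a side arm (y 34 to 39, z 26 to 33) whose second lip lies over the rail's lug at x -45. With both the rail cannot be lifted.
- catch (a joint): Opening of the sprung catch, m: 0 shut (gap 10 mm), 0.024 end stop; moves along dock +x; both lips clear the rail from 0.015 on; fully wedged it reads 0.018 to 0.02. Spring 3 N when shut, 5 N at 0.018; it springs back when released. Driving the wedge in or pulling it out takes about 5 to 10 N.
- wedge_center (a point): Yellow wedge, 140 long, 28 thick, 40 mm high, 90 g, standing on its long edge on the trolley; point at the middle of its bounding box, 20 mm up. x points to the nose. Full thickness from x -70 to 6, then tapering to 5 mm at x 70. The +y face is flat all along (y 14); the taper is all on the -y face. Grip it across its thickness by the black ribs, about x -52, so that fingers clear the gap's mouth.
- rail_handle (a point): Middle of the rail's black handle bar: 64 mm long (x), 14 mm thick (y); it reaches from 16 to 32 mm above the rail's upper side. This point is 22 mm above the upper side, 52 mm above the rail's underside. Grip it across its thickness.
- rail_center (a point): Middle of the handled aluminium rail, half-way up its 30 mm channel section: 140 mm long (x), 56 mm wide (y), walls 4 mm, open side down, z up; 130 to 250 g. A small lug, 10 mm long, stands out 5 to 6 mm from its +y side at x -45, 11 to 17 mm above its underside.
- tray: Fixed shallow blue tray, 152 x 122 x 14 mm, origin under its middle, x along the two rails in it.
- tray_floor (a point): Middle of the tray's inner floor, 3 mm above its underside; axes as the tray. The handled rail nests with its middle over this point, its length along x (either way round); its flanges stand on the floors (4 mm thick) of the lower rails, its underside then 4 mm and its middle 19 mm above this point. Flanges find the channels when it is within 17 mm sideways.
- low_rail_left_center (a point): Loose aluminium rail lying open side up in the tray, at +y in it, 140 x 56 x 29 mm, walls 4 mm; the point is its middle, half-way up.
- low_rail_right_center (a point): The same, at -y in the tray; the two lie side by side with about 2 mm between.
- rail: The handled rail itself; same axes as rail_center, origin at the middle of its underside.
- wedge: The wedge itself; same axes as wedge_center, origin on its underside.
- brown_bottle: Bystander, to be left alone: brown reagent bottle with a blue cap, 60 mm across, 155 mm tall; origin at the centre of its underside.
- stain_jar: Bystander, to be left alone: staining jar with black lid, 53 mm across, 99 mm tall; origin at the centre of its underside.
- swab_pot: Bystander, to be left alone: clear pot of cotton swabs, 62 mm across, 93 mm tall; origin at the centre of its underside.
- timer: Bystander, to be left alone: white staining timer with three buttons, 57 x 61 x 19 mm; origin at the centre of its underside.
- tape_blue: Bystander, to be left alone: roll of blue tape lying flat, 60 mm across, 18 mm high; origin at the centre of its underside.
- needle_box: Bystander, to be left alone: white and orange carton, 62 x 105 x 41 mm; origin at the centre of its underside.

How it is judged:
On the way, in this order (a step that is already met when the one before it is completed fails the run):
1. the wedge alone holds the catch open, the fingers touching nothing (value of joint catch above 0.012 m and x of wedge_center in the frame of dock between 0.11 and 0.145 m and y of wedge_center in the frame of dock between -0.045 and 0.03 m and contact force between the fingers and anything else below 0.1 N), for 0.2 s.
2. the rail is lifted clear of the dock while the wedge holds the catch open (value of joint catch above 0.012 m and x of wedge_center in the frame of dock between 0.11 and 0.145 m and y of wedge_center in the frame of dock between -0.045 and 0.03 m and height (world z) of rail_center above 0.09 m), for 0.1 s.
3. the rail is nested across the two rails in the tray and let go (z of rail_center in the frame of tray_floor between 0.014 and 0.023 m and y of rail_center in the frame of tray_floor between -0.017 and 0.017 m and x of rail_center in the frame of tray_floor between -0.02 and 0.02 m and angle between the x axis of tray and the x axis of rail_center, either way round below 0.15 rad and angle between each of rail_center, low_rail_left_center, low_rail_right_center's own z axis and vertical below 0.08 rad and z of each of low_rail_left_center, low_rail_right_center in the frame of tray_floor below 0.02 m and contact force between the fingers and rail below 0.1 N), for 0.2 s.
At the end, for the whole second after the job is handed in: The rail is nested open side down, a flange in each lower rail (height within 5 mm, sideways 17 mm, endways 20 mm of the tray's middle, within 0.15 rad, level), the lower rails flat in the tray, the catch shut (under 3 mm), the wedge still on the trolley top (centre 5 to 27 mm high) (z of rail_center in the frame of tray_floor between 0.014 and 0.023 m and y of rail_center in the frame of tray_floor between -0.017 and 0.017 m and x of rail_center in the frame of tray_floor between -0.02 and 0.02 m and angle between the x axis of tray and the x axis of rail_center, either way round below 0.15 rad and angle between each of rail_center, low_rail_left_center, low_rail_right_center's own z axis and vertical below 0.08 rad and z of each of low_rail_left_center, low_rail_right_center in the frame of tray_floor below 0.02 m and value of joint catch below 0.003 m and height (world z) of wedge_center between 0.005 and 0.027 m and linear speed of each of wedge, rail below 0.02 m/s); the robot touches nothing.
It fails at once if a bystander is shifted more than 30 mm (distance of any of brown_bottle, stain_jar, swab_pot, timer, tape_blue, needle_box from where it was at the start of the episode above 0.03 m).
It fails at once if a bystander is tipped over (angle between any of brown_bottle, stain_jar, swab_pot, timer, tape_blue, needle_box's own z axis and vertical above 0.4 rad).
It also fails if it takes over 72 s, if anything falls off the work surface, if the arm or the gripper's body presses on something with over 40 N, if the wrist force passes 120 N, or if a joint passes its speed limit or range.

## Working session

There is one attempt and no reset: what is moved stays moved. The work goes in short steps, Python scripts to look and compute and a shell command to move; the robot and the scene stay as the last step left them, time stands still between calls to the robot, and variables do not carry over. Pictures are saved under pics/ and viewed, about 8 in all and at most 12, crops included, and the job is handed in when it is done.

```bash
mkdir -p pics
cat > h.py <<'E'
import numpy as np, cv2
from plant import manip
from scipy.spatial.transform import Rotation as R
def K(c):
    return np.array([[c['fx'],0,c['cx']],[0,c['fy'],c['cy']],[0,0,1.]])
def save(name,fn,crop=None,scale=1):
    c=manip.calibration(name); im=manip.grab_frame(name)
    np.save('pics/'+fn+'.npy',im); np.save('pics/'+fn+'_T.npy',np.array(c['cam_to_world']))
    view(fn,crop,scale); return im
def view(fn,crop=None,scale=1):
    im=np.load('pics/'+fn+'.npy')
    x0,y0,x1,y1=crop or (0,0,640,400)
    o=cv2.resize(im[y0:y1,x0:x1],None,fx=scale,fy=scale,interpolation=cv2.INTER_CUBIC)
    cv2.imwrite('pics/'+fn+('' if not crop else '_c%d_%d'%(x0,y0))+'.png',o[...,::-1])
def back(name,fn,px,z):
    "pixel -> world at height z"
    c=manip.calibration(name);T=np.load('pics/'+fn+'_T.npy')
    d=np.array([c['k1'],0,0,0,0])
    p=cv2.undistortPoints(np.array([[px]],float),K(c),d)[0,0]
    # k1 model same as opencv
    v=T[:3,:3]@np.array([p[0],-p[1],-1]);o=T[:3,3]
    return o+v*(z-o[2])/v[2]
def proj(name,fn,P):
    c=manip.calibration(name);T=np.load('pics/'+fn+'_T.npy')
    q=(np.atleast_2d(P)-T[:3,3])@T[:3,:3]
    s=np.c_[q[:,0]/-q[:,2],-q[:,1]/-q[:,2]]
    s=s*(1+c['k1']*(s**2).sum(1,keepdims=True))
    return s*[c['fx'],c['fy']]+[c['cx'],c['cy']]
def tool():
    s=manip.state();w,x,y,z=s['tool_rot'];return np.array(s['tool_pos']),R.from_quat([x,y,z,w]),s
def rel(p,yaw_x):
    "rows for going to world p, tool down, tool x axis at world yaw_x: linear cm, rotvec deg"
    p0,r,_=tool()
    tgt=R.from_matrix(np.c_[[np.cos(yaw_x),np.sin(yaw_x),0],[np.sin(yaw_x),-np.cos(yaw_x),0],[0,0,-1]])
    print('lin cm',np.round(r.inv().apply(np.array(p)-p0)*100,2),'rot deg',np.round((r.inv()*tgt).as_rotvec(degrees=True),2))
E
python3 - <<'E'
from h import *
for n in ['scene','side']:
    save(n,n+'0',None,1.25); c=manip.calibration(n); print(n,c['fx'],c['k1'],np.round(np.array(c['cam_to_world']),3).tolist())
save('wrist','wrist0',None,1.25)
print(tool()[2])
E
```

```text
scene 444.8431495445354 -0.011389758331205481 [[-0.639, 0.576, -0.51, -0.024], [-0.77, -0.477, 0.424, 0.464], [0.001, 0.663, 0.748, 0.853], [0.0, 0.0, 0.0, 1.0]]
side 503.89412064206346 -0.13417963233540806 [[-0.843, 0.35, -0.409, 0.038], [-0.538, -0.561, 0.629, 0.766], [-0.009, 0.751, 0.661, 0.868], [0.0, 0.0, 0.0, 1.0]]
{'time': 0.15, 'joint_pos': array([-1.39201535e+00,  5.31922576e-02,  1.61395478e+00,  9.11122323e-08,
        1.47601309e+00, -1.18998908e-01]), 'joint_vel': array([-0.00195364, -0.00236157, -0.00220383,  0.00225302, -0.00138667,
       -0.00213757]), 'joint_efforts': array([ 6.47870474e-04, -3.94241345e+01, -3.70721984e+01, -8.58099452e-05,
        4.73421678e-03,  4.58840091e-06]), 'tool_pos': array([ 0.18329543, -0.59705241,  0.25236768]), 'tool_rot': array([-5.37405803e-04,  8.04175890e-01, -5.94390884e-01, -5.70466974e-04]), 'contact_force': array([-0.29866637, -0.0712229 , -0.16106762]), 'ft_torque': array([-0.01592352,  0.02970008, -0.00184109]), 'gripper_width': 1.0029656382380239}
```

View pics/scene0.png

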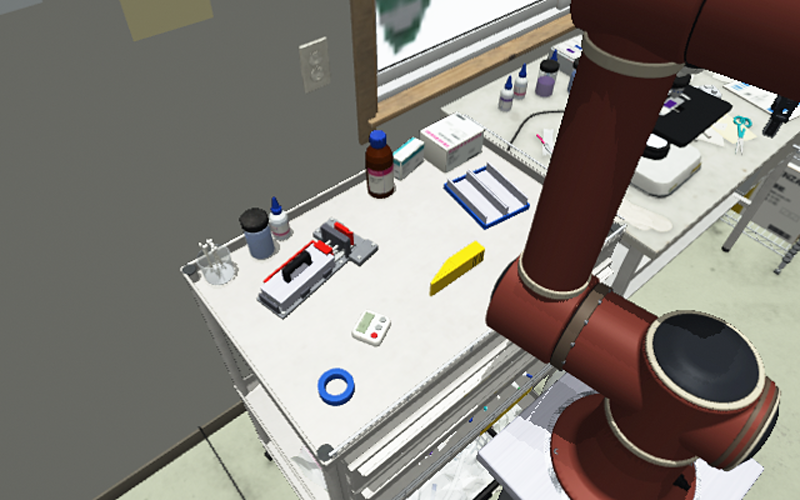

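View pics/side0.png

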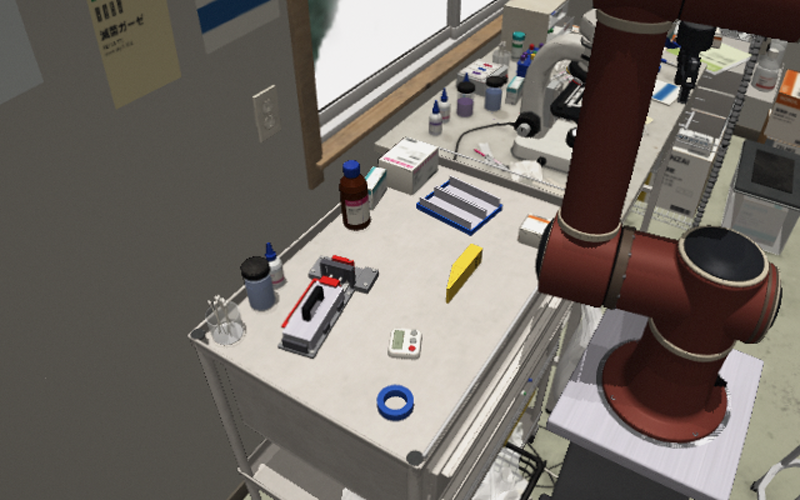

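The scene view shows the dock at about (315,265), the wedge at (458,268) and the tray at (487,195), in display pixels. The side view shows the same layout. I'll enlarge both.

Run:
```python
from h import *
view('scene0',(200,125,430,255),3.4)
view('side0',(215,135,415,285),4)
```

```text
(no output)
```

View pics/scene0_c200_125.png

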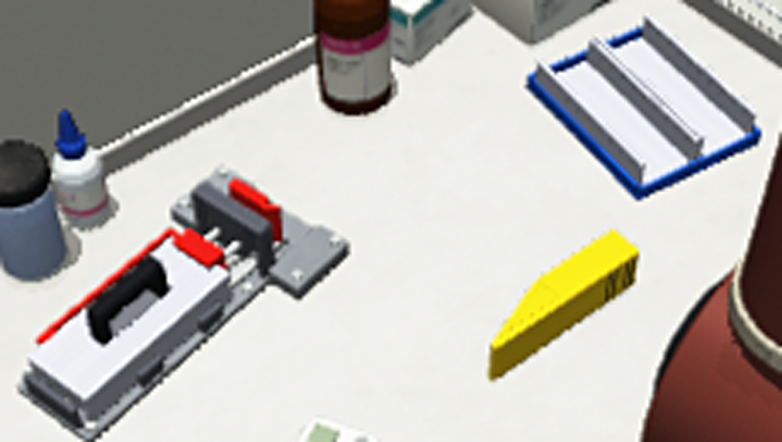

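View pics/side0_c215_135.png

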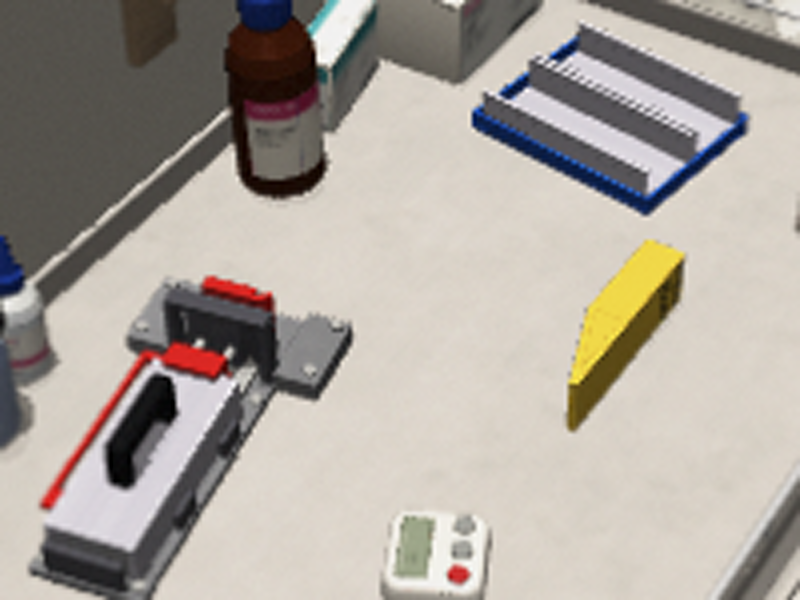

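The enlarged crops show dock features, the wedge corners (nose at scene crop (493,346), tail (638,250)) and the tray corners. I'll fit planar poses from both views.

```bash
cat > fit.py <<'E'
from h import *
from scipy.optimize import least_squares
def fit(obs,g):
    # obs: (cam,file,px,py,x,y,z mm)
    def f(q):
        c,s=np.cos(q[2]),np.sin(q[2]);out=[]
        for cam,fn,u,v,x,y,z in obs:
            out+=list(proj(cam,fn,[q[0]+(c*x-s*y)/1e3,q[1]+(s*x+c*y)/1e3,z/1e3])[0]-[u,v])
        return np.array(out)
    r=least_squares(f,g,loss='soft_l1');return r.x,f(r.x).reshape(-1,2)
E
python3 - <<'E'
from fit import *
S=lambda u,v,*p:('scene','scene0',u/3.4+200,v/3.4+125)+p
D=lambda u,v,*p:('side','side0',u/4+215,v/4+135)+p
ob=dict(dock=[S(33,362,-70,28,38),S(88,408,-70,-28,38),S(228,270,70,-28,38),S(348,243,162,-63,15),S(298,291,103,-63,15),
 D(45,545,-70,28,38),D(130,562,-70,-28,38),D(273,320,99,-20,58),D(350,325,162,-63,15),D(315,388,103,-63,15)],
wedge=[S(638,250,-70,14,40),S(615,230,-70,-14,40),S(541,277,6,-14,40),S(493,346,70,14,40),S(491,378,70,14,0),S(636,285,-70,14,0),
 D(684,262,-70,14,40),D(650,240,-70,-14,40),D(588,307,6,-14,40),D(574,385,70,14,40),D(572,430,70,14,0),D(683,302,-70,14,0)],
tray=[S(528,78,76,61,14),S(640,190,-76,61,14),S(760,130,-76,-61,14),S(541,63,70,57,32),S(643,170,-70,57,32),
 D(474,113,76,61,14),D(650,203,-76,61,14),D(748,118,-76,-61,14),D(486,95,70,57,32),D(649,173,-70,57,32)])
g=dict(dock=[.5,-.4,-1.5],wedge=[.4,-.5,1.5],tray=[.5,-.7,0.])
for k in ob:
    q,r=fit(ob[k],g[k]);print(k,np.round(q,4),np.degrees(q[2]).round(1));print(np.round(r,1).tolist())
p,r,_=tool();print(r.as_matrix().round(3))
for n,u in dict(bottle=(353,105),timer=(340,440),jar=(30,275)).items(): print(n,back('scene','scene0',(u[0]/3.4+200,u[1]/3.4+125),0).round(3))
E
```

```text
dock [ 0.5937  0.1934 -1.3425] -76.9
[[-2.4, 1.1], [-1.1, -0.2], [-0.5, 2.2], [-0.2, 0.2], [-0.6, 0.5], [0.7, -4.5], [2.6, -2.3], [-6.5, 0.0], [1.3, -1.1], [1.3, -1.0]]
wedge [ 0.4278 -0.0519  1.5457] 88.6
[[0.6, 0.5], [-0.7, -0.4], [-2.0, 0.4], [-0.7, 0.6], [-0.9, 1.5], [-0.8, 0.7], [1.4, -3.0], [0.1, -1.5], [0.4, -1.3], [0.4, -0.8], [0.1, -0.2], [0.4, -1.2]]
tray [ 0.5353 -0.2532 -0.136 ] -7.8
[[-1.1, 0.1], [-0.3, 0.9], [0.3, 1.1], [-2.0, 0.4], [-0.6, -0.1], [0.2, -0.6], [0.6, -1.0], [1.2, -1.1], [-0.1, -1.1], [0.3, -0.4]]
[[ 0.293 -0.956 -0.   ]
 [-0.956 -0.293  0.002]
 [-0.002 -0.    -1.   ]]
bottle [ 0.695 -0.084  0.   ]
timer [0.444 0.127 0.   ]
jar [0.705 0.213 0.   ]
```

Run:
```python
from h import *
c=manip.calibration('wrist');T=np.array(c['cam_to_world']);p,r,_=tool()
print(c['fx'],c['k1'],'cam in tool',r.inv().apply(T[:3,3]-p).round(3),'\n',(r.inv().as_matrix()@T[:3,:3]).round(2))
rel([0.42,-0.07,0.30],np.radians(-1.4))
```

```text
317.23698871194637 -0.03814014936862557 cam in tool [ 0.001 -0.071 -0.119] 
 [[ 1.   -0.    0.  ]
 [-0.   -0.96 -0.28]
 [ 0.    0.28 -0.96]]
lin cm [-43.45 -38.09  -4.69] rot deg [-6.000e-02  7.000e-02 -7.154e+01]
```

```bash
python3 -m pendant '{"linear":[[-4,-4,-0.5],[-8,-8,-1],[-12,-12,-1.5],[-15,-15,-2],[-18,-18,-2.5],[-20.5,-20.5,-3],[-23,-23,-3.5],[-25.5,-25.5,-4],[-28,-28,-4.5],[-30,-30,-4.7]],"rotation":[[0,0,-7],[0,0,-14],[0,0,-21],[0,0,-28],[0,0,-35],[0,0,-42],[0,0,-49],[0,0,-56],[0,0,-63],[0,0,-70]],"grip":[0,0,0,0,0,0,0,0,0,0]}' && python3 -c "
from h import *
rel([0.45,0.0,0.30],np.radians(-1.4))"
```

```text
time: 0.98
tool_pos: [0.3777, -0.2298, 0.2997]
tool_rot: [0.0, 1.0, -0.023, 0.0]
contact_force: [1.2, -0.2, 0.6]
gripper_width: 1.001
lin cm [  6.17 -23.29  -0.04] rot deg [ 0.03 -0.04 -1.23]
```

```bash
python3 -m pendant '{"linear":[[1,-4,0],[2,-8,0],[3,-12,0],[4,-16,0],[5,-20,0],[6.1,-23.3,0],[6.1,-23.3,0],[6.1,-23.3,0],[6.1,-23.3,0],[6.1,-23.3,0]],"rotation":[[0,0,-1.2],[0,0,-1.2],[0,0,-1.2],[0,0,-1.2],[0,0,-1.2],[0,0,-1.2],[0,0,-1.2],[0,0,-1.2],[0,0,-1.2],[0,0,-1.2]],"grip":[0,0,0,0,0,0,0,0,0,0]}' && python3 -c "
from h import *
save('wrist','w1',None,1.25)"
```

```text
time: 1.82
tool_pos: [0.45, -0.003, 0.2991]
tool_rot: [0.0, 1.0, -0.016, -0.0]
contact_force: [0.1, 0.7, -0.5]
gripper_width: 0.996
```

View pics/w1.png

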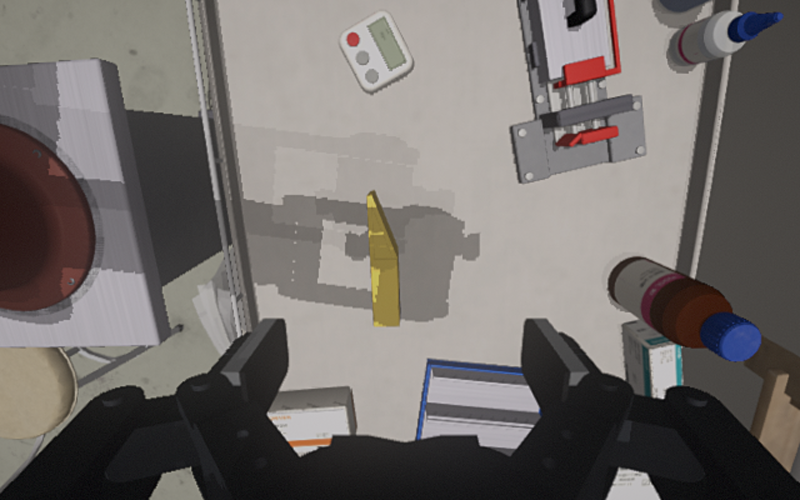

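The wrist view shows the wedge (370,191)–(399,326), the gap around (585,125), and the bottle and timer clear of the path. I'll make an enlarged montage.

Run:
```python
from h import *
im=np.load('pics/w1.npy')
f=lambda a:cv2.resize(a,None,fx=4,fy=4,interpolation=cv2.INTER_CUBIC)
o=np.zeros((500,760,3),np.uint8);o[:,:240]=f(im[145:270,280:340]);o[:480,240:]=f(im[30:150,400:530])
cv2.imwrite('pics/m1.png',o[...,::-1])
```

```text
(no output)
```

View pics/m1.png

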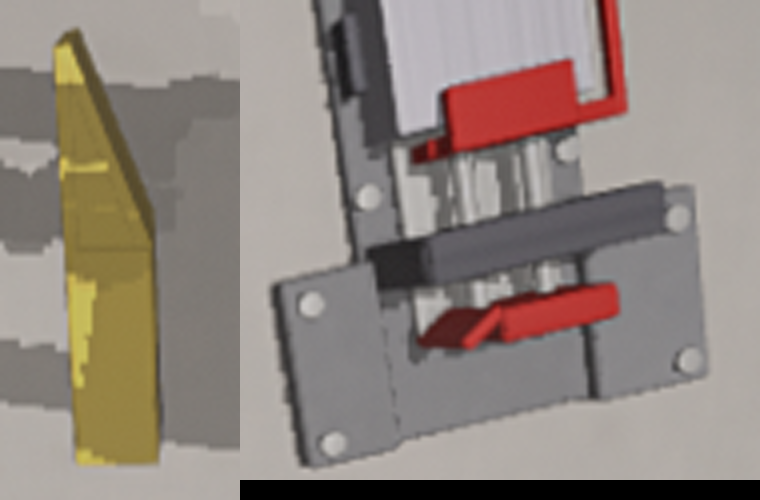

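Run:
```python
from fit import *
W=lambda u,v,*p:('wrist','w1',u/4+280,v/4+145)+p
D=lambda u,v,*p:('wrist','w1',(u-240)/4+400,v/4+30)+p
for k,o,g in [('wedge',[W(77,465,-70,14,40),W(158,463,-70,-14,40),W(153,242,6,-14,40),W(153,212,6,-14,0),W(77,29,70,9,0),W(55,47,70,14,40)],[.43,-.05,1.55]),
 ('dock',[D(283,284,103,-63,15),D(310,466,162,-63,15),D(708,375,162,66,15),D(694,186,103,66,15),D(612,284,123,20,54),D(500,308,123,-14,54),D(617,305,133,20,54),D(505,340,133,-14,54)],[.59,.19,-1.34])]:
    q,r=fit(o,g);print(k,np.round(q,4),np.degrees(q[2]).round(1));print(np.round(r,1).tolist())
    if k=='dock':
        c,s=np.cos(q[2]),np.sin(q[2])
        for P in [(113,-20,58),(113,20,58),(113,-27,58),(113,40,58),(-70,-28,38),(70,-28,38),(70,28,38)]:
            x,y,z=P;uv=proj('wrist','w1',[q[0]+(c*x-s*y)/1e3,q[1]+(s*x+c*y)/1e3,z/1e3])[0]
            print(P,((uv-[400,30])*4+[240,0]).round())
```

```text
wedge [ 0.4287 -0.0515  1.5676] 89.8
[[-0.5, 1.0], [0.6, 1.0], [-0.1, 0.7], [0.4, -0.2], [0.3, -1.1], [-0.8, -1.5]]
dock [ 0.5985  0.1918 -1.3679] -78.4
[[-1.6, -1.0], [-0.7, 1.0], [0.6, 0.4], [0.2, -1.1], [1.6, -1.3], [-0.5, -0.2], [1.3, 2.6], [-0.7, 0.8]]
(113, -20, 58) [478. 275.]
(113, 20, 58) [623. 241.]
(113, -27, 58) [453. 281.]
(113, 40, 58) [695. 224.]
(-70, -28, 38) [ 318. -436.]
(70, -28, 38) [401. 128.]
(70, 28, 38) [598.  82.]
```

```bash
python3 -c "
from h import *
rel([0.4285,-0.1035,0.031],np.radians(-0.2))"
```

```text
lin cm [-1.82 10.08 26.82] rot deg [ 0.01  0.01 -1.66]
```

```bash
python3 -m pendant '{"linear":[[-0.5,3,2],[-1,6,4.5],[-1.5,9,7],[-1.8,10.1,10.5],[-1.8,10.1,14.5],[-1.8,10.1,18.5],[-1.8,10.1,22],[-1.8,10.1,25],[-1.8,10.1,26.8],[-1.8,10.1,26.8]],"rotation":[[0,0,-1.7],[0,0,-1.7],[0,0,-1.7],[0,0,-1.7],[0,0,-1.7],[0,0,-1.7],[0,0,-1.7],[0,0,-1.7],[0,0,-1.7],[0,0,-1.7]],"grip":[0,0,0,0,0,0,0,0,0,0]}' && python3 -m pendant '{"linear":[[0,0,0],[0,0,0],[0,0,0],[0,0,0],[0,0,0],[0,0,0],[0,0,-1],[0,0,-3],[0,0,-5],[0,0,-7]],"rotation":[[0,0,0],[0,0,0],[0,0,0],[0,0,0],[0,0,0],[0,0,0],[0,0,0],[0,0,0],[0,0,0],[0,0,0]],"grip":[1,1,1,1,1,1,1,1,1,1]}' && python3 -c "
from h import *
dk=np.array([.5985,.1918]);a=-1.3679;M=np.array([[np.cos(a),-np.sin(a)],[np.sin(a),np.cos(a)]])
for y in (-165,-52): rel(list(dk+M@[.1285,y/1e3])+[.10],a)"
```

```text
time: 2.7
tool_pos: [0.425, -0.1022, 0.0267]
tool_rot: [-0.002, 1.0, -0.002, -0.004]
contact_force: [-0.8, 0.2, -0.2]
gripper_width: 1.004
time: 3.53
tool_pos: [0.4287, -0.1022, 0.1022]
tool_rot: [-0.0, 1.0, -0.0, -0.0]
contact_force: [0.2, 1.1, -1.3]
gripper_width: 0.318
lin cm [  3.41 -13.49   0.22] rot deg [1.000e-02 5.000e-02 7.835e+01]
lin cm [ 14.47 -15.77   0.22] rot deg [1.000e-02 5.000e-02 7.835e+01]
```

```bash
python3 -m pendant '{"linear":[[0.5,-2,0],[1,-3,0],[1.5,-5,0],[2,-7,0],[2.5,-9,0],[3,-11,0],[3.4,-12,0],[3.4,-13.5,0],[3.4,-13.5,0],[3.4,-13.5,0]],"rotation":[[0,0,7],[0,0,14],[0,0,21],[0,0,28],[0,0,35],[0,0,42],[0,0,49],[0,0,56],[0,0,63],[0,0,70]],"grip":[1,1,1,1,1,1,1,1,1,1]}' && python3 -m pendant '{"linear":[[0,0,0],[0,0,0],[0,0,0],[0,0,0],[0,0,0],[0,0,0],[0,0,0],[0,0,0],[0,0,0],[0,0,0]],"rotation":[[0,0,4],[0,0,8.35],[0,0,8.35],[0,0,8.35],[0,0,8.35],[0,0,8.35],[0,0,8.35],[0,0,8.35],[0,0,8.35],[0,0,8.35]],"grip":[1,1,1,1,1,1,1,1,1,1]}' && python3 -c "
from h import *
im=save('wrist','w2',None,1.25)
print(tool()[:1],tool()[1].as_matrix().round(3))
dk=np.array([.5985,.1918]);a=-1.3679;M=np.array([[np.cos(a),-np.sin(a)],[np.sin(a),np.cos(a)]])
for y in (-165,-52): rel(list(dk+M@[.1285,y/1e3])+[.10],a)"
```

```text
time: 4.37
tool_pos: [0.4629, 0.0334, 0.1016]
tool_rot: [0.0, 0.818, -0.576, -0.0]
contact_force: [0.6, -0.4, -0.3]
gripper_width: 0.318
time: 5.2
tool_pos: [0.4632, 0.0324, 0.1012]
tool_rot: [0.0, 0.775, -0.632, -0.0]
contact_force: [-0.1, -0.8, -0.4]
gripper_width: 0.314
(array([0.46323427, 0.03245089, 0.1012471 ]),) [[ 0.201 -0.98  -0.   ]
 [-0.98  -0.201  0.   ]
 [-0.     0.    -1.   ]]
lin cm [-0.03  0.04  0.12] rot deg [ 0.    0.   -0.01]
lin cm [ -0.03 -11.26   0.12] rot deg [ 0.    0.   -0.01]
```

View pics/w2.png

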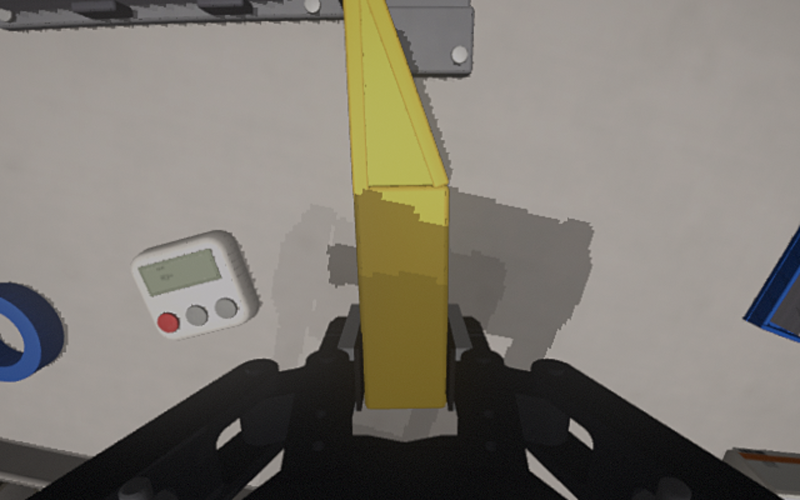

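Run:
```python
from fit import *
W=lambda u,v,*p:('wrist','w2',u/1.25,v/1.25)+p
# wedge underside height = h-?: top z = tcp_z+ (40-31)mm
for zt in (108,110,112):
    q,r=fit([W(365,407,-70,14,zt),W(447,406,-70,-14,zt),W(447,187,6,-14,zt)],[.51,.04,.2])
    p,R0,_=tool();d=q[:2]-p[:2];l=R0.inv().apply([d[0],d[1],0]);print(zt,q.round(4),np.degrees(q[2]).round(2),'in tool mm',(l*1e3).round(1));print(r.round(1).tolist())
dk=np.array([.5985,.1918]);a=-1.3679;M=np.array([[np.cos(a),-np.sin(a)],[np.sin(a),np.cos(a)]])
for P in [(162,-63,15),(162,-63,0),(103,-63,15),(-79,-36,8),(161,-36,8),(148,-55,17)]:
    print(P,(proj('wrist','w2',list(dk+M@(np.array(P[:2])/1e3))+[P[2]/1e3])[0]*1.25).round(1))
view('w2',(150,0,400,80),3.2)
```

```text
108 [0.5166 0.0446 0.2357] 13.51 in tool mm [ -1.1 -54.7  -0. ]
[[-0.9, 1.8], [0.5, 0.8], [0.2, -9.1]]
110 [0.518  0.0451 0.2376] 13.62 in tool mm [ -1.4 -56.2  -0. ]
[[-1.7, 1.9], [0.8, 0.8], [0.2, -13.0]]
112 [0.5194 0.0457 0.2386] 13.67 in tool mm [ -1.6 -57.7  -0. ]
[[-2.7, 2.0], [1.1, 0.8], [0.2, -17.2]]
(162, -63, 15) [472.2  74.1]
(162, -63, 0) [467.5  78.7]
(103, -63, 15) [349.5  74. ]
(-79, -36, 8) [-7.6 27.6]
(161, -36, 8) [470.   16.6]
(148, -55, 17) [443.9  55.1]
```

View pics/w2_c150_0.png

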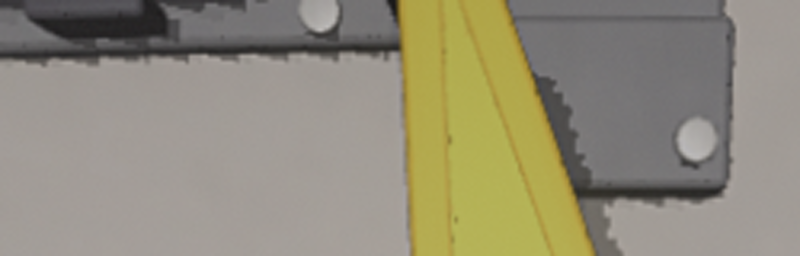

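Run:
```python
from h import *
p,R0,_=tool()
for zt in (.105,.110):
  for uv in [(365,407),(357,250),(354,187),(349,100),(344,0),(447,406),(447,187)]:
    w=back('wrist','w2',(uv[0]/1.25,uv[1]/1.25),zt); print(zt,uv,(R0.inv().apply(w-p)*1e3).round(1))
```

```text
0.105 (365, 407) [-12.8  17.1  -3.8]
0.105 (357, 250) [-13.6 -38.7  -3.8]
0.105 (354, 187) [-13.9 -57.6  -3.8]
0.105 (349, 100) [-14.5 -81.4  -3.8]
0.105 (344, 0) [ -15.  -106.1   -3.8]
0.105 (447, 406) [15.3 16.7 -3.8]
0.105 (447, 187) [ 13.  -57.7  -3.8]
0.11 (365, 407) [-12.2  13.3  -8.8]
0.11 (357, 250) [-13.  -40.1  -8.8]
0.11 (354, 187) [-13.3 -58.2  -8.8]
0.11 (349, 100) [-13.9 -80.9  -8.8]
0.11 (344, 0) [ -14.3 -104.5   -8.8]
0.11 (447, 406) [14.7 12.9 -8.8]
0.11 (447, 187) [ 12.5 -58.2  -8.8]
```

```bash
python3 -m pendant '{"linear":[[0,0,1],[0,0,2],[0,0,3],[0,0,4],[0,0,4.6],[0,0,4.9],[0,0,5.1],[0,0,5.3],[0,0,5.3],[0,0,5.3]],"rotation":[[0,0,1],[0,0,1],[0,0,1],[0,0,1],[0,0,1],[0,0,1],[0,0,1],[0,0,1],[0,0,1],[0,0,1]],"grip":[1,1,1,1,1,1,1,1,1,1]}'
```

```text
time: 6.08
tool_pos: [0.4636, 0.0324, 0.0486]
tool_rot: [-0.0, 0.769, -0.639, 0.0]
contact_force: [0.0, 0.7, -0.9]
gripper_width: 0.317
```

```bash
python3 -m pendant '{"linear":[[0,-0.5,0.1],[0,-1,0.1],[0,-1.5,0.1],[0,-2,0.1],[0,-2.5,0.1],[-0.05,-3,0.1],[-0.05,-3.5,0.1],[-0.05,-4,0.1],[-0.1,-4.5,0.1],[-0.1,-5,0.1]],"rotation":[[0,0,0],[0,0,0],[0,0,0],[0,0,0],[0,0,0],[0,0,0],[0,0,0],[0,0,0],[0,0,0],[0,0,0]],"grip":[1,1,1,1,1,1,1,1,1,1]}'
python3 - <<'E'
from h import *
save('scene','s1');save('side','d1')
a=np.load('pics/s1.npy');b=np.load('pics/d1.npy')
f=lambda a,x,y:cv2.resize(a[y:y+90,x:x+90],None,fx=4.4,fy=4.4,interpolation=cv2.INTER_CUBIC)
cv2.imwrite('pics/m2.png',np.hstack([f(a,235,155),f(b,235,180)])[...,::-1])
E
```

```text
time: 6.92
tool_pos: [0.511, 0.0429, 0.0477]
tool_rot: [0.002, 0.77, -0.638, -0.002]
contact_force: [-12.5, -0.9, 13.7]
gripper_width: 0.313
```

View pics/m2.png

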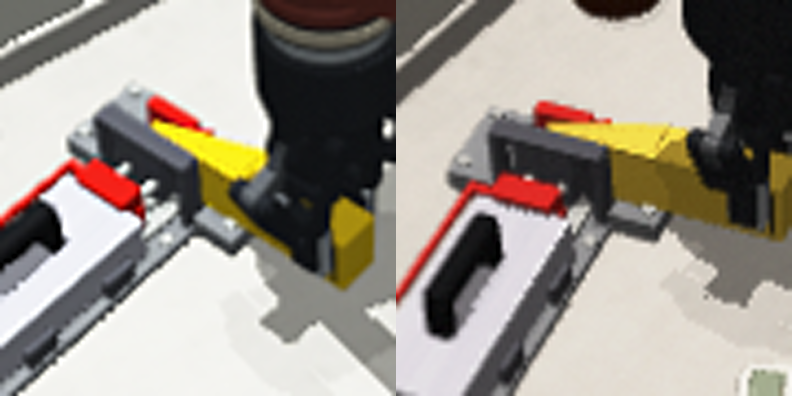

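The nose has entered the gap in both views. The ledge is pushing up with 13.7 N, so I'll ease up 1 mm and keep driving.

```bash
python3 -m pendant '{"linear":[[0,0,-0.1],[0,-0.5,-0.12],[0,-1,-0.12],[0,-1.5,-0.12],[-0.03,-2,-0.12],[-0.03,-2.5,-0.12],[-0.05,-3,-0.12],[-0.05,-3.2,-0.12],[-0.05,-3.2,-0.12],[-0.05,-3.2,-0.12]],"rotation":[[0,0,0],[0,0,0],[0,0,0],[0,0,0],[0,0,0],[0,0,0],[0,0,0],[0,0,0],[0,0,0],[0,0,0]],"grip":[1,1,1,1,1,1,1,1,1,1]}'
```

```text
time: 7.85
tool_pos: [0.5422, 0.0495, 0.0482]
tool_rot: [0.001, 0.77, -0.638, -0.002]
contact_force: [-8.2, 1.5, 8.5]
gripper_width: 0.321
```

```bash
python3 -m pendant '{"linear":[[0,-0.4,-0.05],[0,-0.8,-0.05],[0,-1.2,-0.05],[0,-1.6,-0.05],[-0.03,-2,-0.05],[-0.03,-2.4,-0.05],[-0.05,-2.8,-0.05],[-0.05,-3.2,-0.05],[-0.05,-3.2,-0.05],[-0.05,-3.2,-0.05]],"rotation":[[0,0,0],[0,0,0],[0,0,0],[0,0,0],[0,0,0],[0,0,0],[0,0,0],[0,0,0],[0,0,0],[0,0,0]],"grip":[1,1,1,1,1,1,1,1,1,1]}' && python3 -c "
from h import *
dk=np.array([.5985,.1918]);a=-1.3679;M=np.array([[np.cos(a),-np.sin(a)],[np.sin(a),np.cos(a)]])
print(M.T@(tool()[0][:2]-dk))"
```

```text
time: 8.68
tool_pos: [0.5745, 0.0563, 0.0482]
tool_rot: [-0.0, 0.77, -0.639, -0.001]
contact_force: [-2.3, 2.6, 0.6]
gripper_width: 0.32
[ 0.12792596 -0.05082034]
```

```bash
python3 -m pendant '{"linear":[[0,0,0],[0,0,0],[0,0,0],[0,0,0],[0,0,0],[0,0,0],[0,0,-3],[0,0,-7],[0,0,-11],[0,0,-15]],"rotation":[[0,0,0],[0,0,0],[0,0,0],[0,0,0],[0,0,0],[0,0,0],[0,0,0],[0,0,0],[0,0,0],[0,0,0]],"grip":[0.2,0.2,0.2,0.2,0.2,0.2,0.2,0.2,0.2,0.2]}' && python3 -c "
from h import *
dk=np.array([.5985,.1918]);a=-1.3679;M=np.array([[np.cos(a),-np.sin(a)],[np.sin(a),np.cos(a)]])
print('handle',dk); rel(list(dk+M@[0.02,-.01])+[.22],a+np.pi/2)"
```

```text
time: 9.52
tool_pos: [0.5744, 0.0553, 0.2003]
tool_rot: [0.0, 0.769, -0.639, -0.0]
contact_force: [0.3, -0.5, -0.3]
gripper_width: 0.802
handle [0.5985 0.1918]
lin cm [-10.95  -3.91  -1.97] rot deg [ 3.000e-02  4.000e-02 -9.102e+01]
```

```bash
python3 -m pendant '{"linear":[[-1,-0.4,-0.4],[-2,-0.8,-0.8],[-3,-1.2,-1.2],[-4,-1.6,-1.6],[-5,-2,-2],[-6,-2.3,-2],[-7,-2.7,-2],[-8,-3,-2],[-9,-3.5,-2],[-10,-3.9,-2]],"rotation":[[0,0,-7],[0,0,-14],[0,0,-21],[0,0,-28],[0,0,-35],[0,0,-42],[0,0,-49],[0,0,-56],[0,0,-63],[0,0,-70]],"grip":[0.45,0.45,0.45,0.45,0.45,0.45,0.45,0.45,0.45,0.45]}' && python3 -m pendant '{"linear":[[0.3,-0.5,0],[0.3,-0.9,0],[0.3,-0.9,0],[0.3,-0.9,0],[0.3,-0.9,0],[0.3,-0.9,0],[0.3,-0.9,0],[0.3,-0.9,0],[0.3,-0.9,0],[0.3,-0.9,0]],"rotation":[[0,0,-7],[0,0,-14],[0,0,-21],[0,0,-21],[0,0,-21],[0,0,-21],[0,0,-21],[0,0,-21],[0,0,-21],[0,0,-21]],"grip":[0.45,0.45,0.45,0.45,0.45,0.45,0.45,0.45,0.45,0.45]}' && python3 -c "
from h import *
save('wrist','w3',None,1.25)
dk=np.array([.5985,.1918]);a=-1.3679
print(manip.state()['joint_pos'].round(2))
rel(list(dk)+[.066],a+np.pi/2)"
```

```text
time: 10.35
tool_pos: [0.595, 0.1613, 0.219]
tool_rot: [0.0, 0.997, -0.079, 0.0]
contact_force: [-0.3, 0.7, 0.1]
gripper_width: 0.549
time: 11.18
tool_pos: [0.5993, 0.1692, 0.219]
tool_rot: [0.0, 0.995, 0.101, 0.0]
contact_force: [-0.3, -0.4, -0.2]
gripper_width: 0.549
[ 0.16  0.07  1.65 -0.    1.42 -0.05]
lin cm [ 0.38 -2.23 15.3 ] rot deg [ 0.   -0.   -0.04]
```

View pics/w3.png

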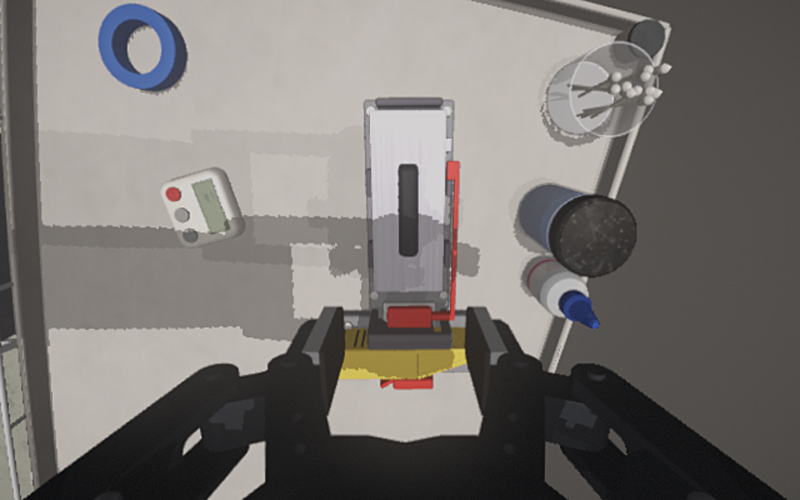

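The wedge holds the catch open: the hook at about (410,317) sits beyond the rail end at about y 303. The handle is centred at about (408,210). I'll locate it and grip.

```bash
python3 -c "
from h import *
for uv in [(408,165),(408.5,210),(409,256)]: print(back('wrist','w3',(uv[0]/1.25,uv[1]/1.25),.070).round(4))
# rail outer corners top z 38
for uv in [(369,109),(446,108),(372,300),(447,300)]: print('rail',back('wrist','w3',(uv[0]/1.25,uv[1]/1.25),.038).round(4))
dk=np.array([.5985,.1918]);a=-1.3679;M=np.array([[np.cos(a),-np.sin(a)],[np.sin(a),np.cos(a)]])
for P in [(-70,-28,38),(-70,28,38),(70,-28,38),(70,28,38),(32,0,70),(-32,0,70)]: print((proj('wrist','w3',list(dk+M@(np.array(P[:2])/1e3))+[P[2]/1e3])[0]*1.25).round(1))
"
```

```text
[0.5915 0.2226 0.07  ]
[0.598  0.1932 0.07  ]
[0.605  0.1613 0.07  ]
rail [0.5568 0.2538 0.038 ]
rail [0.6107 0.2656 0.038 ]
rail [0.5853 0.1096 0.038 ]
rail [0.6452 0.1219 0.038 ]
[369.5 107.8]
[447.7 107.8]
[373.6 291. ]
[442.7 290.9]
[408.7 257.1]
[409.  164.3]
```

```bash
python3 -m pendant '{"linear":[[0.4,-2.2,2],[0.4,-2.2,5],[0.4,-2.2,8],[0.4,-2.2,11],[0.4,-2.2,13],[0.4,-2.2,14.5],[0.4,-2.2,15.3],[0.4,-2.2,15.3],[0.4,-2.2,15.3],[0.4,-2.2,15.3]],"rotation":[[0,0,0],[0,0,0],[0,0,0],[0,0,0],[0,0,0],[0,0,0],[0,0,0],[0,0,0],[0,0,0],[0,0,0]],"grip":[0.45,0.45,0.45,0.45,0.45,0.45,0.45,0.45,0.45,0.45]}' && python3 -m pendant '{"linear":[[0,0,0],[0,0,0],[0,0,0],[0,0,0],[0,0,0],[0,0,0],[0,0,-0.5],[0,0,-1],[0,0,-1.5],[0,0,-2]],"rotation":[[0,0,0],[0,0,0],[0,0,0],[0,0,0],[0,0,0],[0,0,0],[0,0,0],[0,0,0],[0,0,0],[0,0,0]],"grip":[1,1,1,1,1,1,1,1,1,1]}'
```

```text
time: 12.07
tool_pos: [0.6002, 0.1919, 0.068]
tool_rot: [-0.0, 0.995, 0.101, 0.002]
contact_force: [0.2, 0.2, -0.4]
gripper_width: 0.548
time: 12.9
tool_pos: [0.5986, 0.1916, 0.0861]
tool_rot: [-0.0, 0.995, 0.101, -0.0]
contact_force: [-0.3, -0.3, -2.3]
gripper_width: 0.148
```

```bash
python3 -m pendant '{"linear":[[0,0,-3],[0,0,-6],[0,0,-9],[0,0,-12],[0,0,-13.4],[-3,3,-13.4],[-6,5.5,-13.4],[-8.5,8,-13.4],[-11,11,-13.4],[-13.5,14,-13.4]],"rotation":[[0,0,0],[0,0,0],[0,0,0],[0,0,0],[0,0,0],[0,0,-7],[0,0,-14],[0,0,-21],[0,0,-28],[0,0,-35]],"grip":[1,1,1,1,1,1,1,1,1,1]}' && python3 -c "
from h import *
rel([.5353,-.2532,.13],np.radians(82.2))"
```

```text
time: 13.73
tool_pos: [0.4946, 0.0287, 0.2191]
tool_rot: [-0.0, 0.919, 0.395, -0.0]
contact_force: [0.8, -0.5, -1.8]
gripper_width: 0.148
lin cm [-17.64  22.37   8.91] rot deg [-5.000e-02  3.000e-02 -3.571e+01]
```

```bash
python3 -m pendant '{"linear":[[-2.2,2.8,0],[-4.4,5.6,0],[-6.6,8.4,0],[-8.8,11.2,0],[-11,14,0],[-13.2,16.8,0],[-15.4,19.6,0],[-17.6,22.4,0],[-17.6,22.4,2],[-17.6,22.4,4]],"rotation":[[0,0,-4.5],[0,0,-9],[0,0,-13.5],[0,0,-18],[0,0,-22.5],[0,0,-27],[0,0,-31.5],[0,0,-35.7],[0,0,-35.7],[0,0,-35.7]],"grip":[1,1,1,1,1,1,1,1,1,1]}' && python3 -c "
from h import *
save('scene','s3',(330,100,490,200),5)
rel([.5353,-.2532,.066],np.radians(82.2))
for nm,z in (('rail',.12),):
  pass"
```

```text
time: 14.57
tool_pos: [0.5362, -0.2551, 0.1806]
tool_rot: [0.001, 0.757, 0.654, 0.0]
contact_force: [-0.5, 0.6, -3.1]
gripper_width: 0.152
lin cm [-0.08  0.29 10.8 ] rot deg [-0.38 -0.18 -0.52]
```

View pics/s3_c330_100.png

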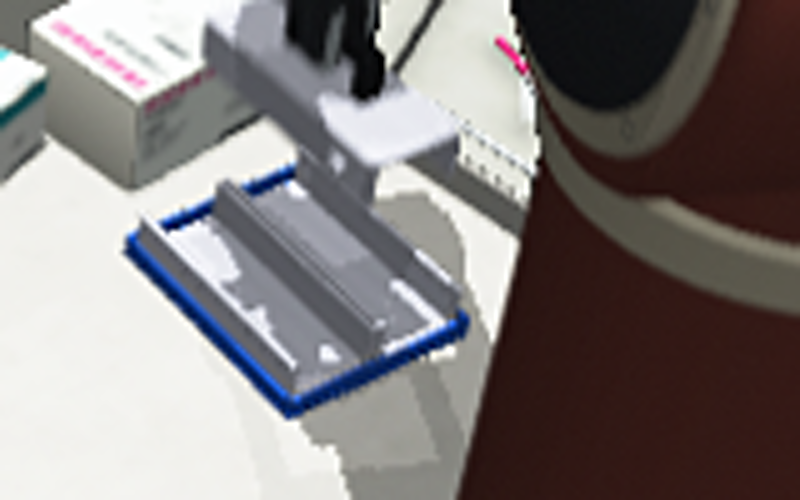

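The rail hangs parallel to the lower rails over the tray, with the tray at about (290,290) in the crop. Lowering.

```bash
python3 -m pendant '{"linear":[[-0.1,0.1,2],[-0.1,0.1,4],[-0.1,0.1,6],[-0.1,0.1,7.5],[-0.1,0.1,8.5],[-0.1,0.1,9.5],[-0.1,0.1,10],[-0.1,0.1,10.4],[-0.1,0.1,10.6],[-0.1,0.1,10.6]],"rotation":[[0,0,-0.3],[0,0,-0.3],[0,0,-0.3],[0,0,-0.3],[0,0,-0.3],[0,0,-0.3],[0,0,-0.3],[0,0,-0.3],[0,0,-0.3],[0,0,-0.3]],"grip":[1,1,1,1,1,1,1,1,1,1]}'
```

```text
time: 15.45
tool_pos: [0.5366, -0.2536, 0.0743]
tool_rot: [0.0, 0.754, 0.657, 0.0]
contact_force: [-1.1, -0.3, -1.2]
gripper_width: 0.151
```

```bash
python3 -m pendant '{"linear":[[0,0,0.2],[0,0,0.4],[0,0,0.6],[0,0,0.7],[0,0,0.8],[0,0,0.8],[0,0,0.8],[0,0,0.8],[0,0,0.8],[0,0,0.8]],"rotation":[[0,0,0],[0,0,0],[0,0,0],[0,0,0],[0,0,0],[0,0,0],[0,0,0],[0,0,0],[0,0,0],[0,0,0]],"grip":[1,1,1,1,1,1,1,1,1,1]}'
```

```text
time: 16.28
tool_pos: [0.5364, -0.2536, 0.0663]
tool_rot: [0.0, 0.754, 0.657, -0.0]
contact_force: [-1.5, -0.3, 1.6]
gripper_width: 0.148
```

```bash
python3 -m pendant '{"linear":[[0,0,0.1],[0,0,0.1],[0,0,0.1],[0,0,0.1],[0,0,0.1],[0,0,0.1],[0,0,-2],[0,0,-6],[0,0,-10],[0,0,-14]],"rotation":[[0,0,0],[0,0,0],[0,0,0],[0,0,0],[0,0,0],[0,0,0],[0,0,0],[0,0,0],[0,0,0],[0,0,0]],"grip":[0.4,0.4,0.4,0.4,0.4,0.4,0.4,0.4,0.4,0.4]}' && python3 -c "
from h import *
save('wrist','w4',None,1.25)
dk=np.array([.5985,.1918]);a=-1.3679;M=np.array([[np.cos(a),-np.sin(a)],[np.sin(a),np.cos(a)]])
t=.5744,.0553
rel([.5,-.06,.2],np.radians(11));rel(list(t)+[.2],np.radians(-79.4))
for P in [(70,28,37),(70,-28,37),(-70,28,37),(-70,-28,37)]:
  q=.5353,-.2532; b=-.136; print((proj('wrist','w4',[q[0]+(np.cos(b)*P[0]-np.sin(b)*P[1])/1e3,q[1]+(np.sin(b)*P[0]+np.cos(b)*P[1])/1e3,P[2]/1e3])[0]*1.25).round())
"
```

```text
time: 17.12
tool_pos: [0.5358, -0.2532, 0.207]
tool_rot: [-0.001, 0.754, 0.657, -0.0]
contact_force: [1.0, 0.4, -0.6]
gripper_width: 0.598
lin cm [18.84 -6.67  1.61] rot deg [ 0.9  -0.18 71.11]
lin cm [31.29 -0.89  1.61] rot deg [  0.68  -1.02 161.5 ]
[439. 321.]
[369. 321.]
[444. 139.]
[364. 139.]
```

View pics/w4.png

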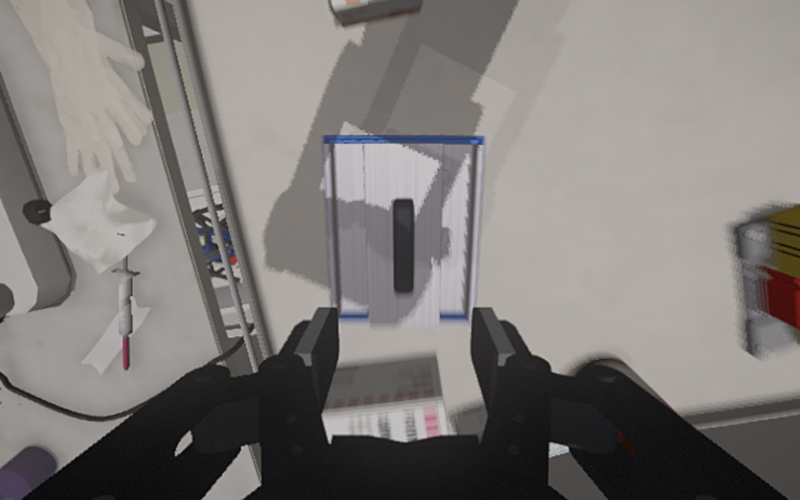

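The rail is nested: its outline matches the predicted corners to within about 4 px, with the handle centred. Next I go back to the wedge, using the half-turn-equivalent grasp at yaw 100.6°.

```bash
python3 -c "
from h import *
print(manip.state()['joint_pos'].round(2))
rel([.5,-.06,.207],np.radians(100.6));rel([.5745,.0563,.20],np.radians(100.6))"
```

```text
[-0.57  0.    1.72  0.    1.4  -2.  ]
lin cm [18.84 -6.66  0.91] rot deg [  0.72   0.48 -18.49]
lin cm [31.39 -0.89  1.61] rot deg [  0.72   0.48 -18.49]
```

```bash
python3 -m pendant '{"linear":[[3.9,-0.1,0],[7.8,-0.2,0],[11.7,-0.3,0],[15.6,-0.4,0],[19.5,-0.5,0],[23.4,-0.6,0],[27.3,-0.8,0],[31.4,-0.9,0],[31.4,-0.9,0],[31.4,-0.9,0]],"rotation":[[0,0,-2.3],[0,0,-4.6],[0,0,-7],[0,0,-9.3],[0,0,-11.6],[0,0,-14],[0,0,-16.3],[0,0,-18.5],[0,0,-18.5],[0,0,-18.5]],"grip":[0.2,0.2,0.2,0.2,0.2,0.2,0.2,0.2,0.2,0.2]}' && python3 -c "
from h import *
rel([.5745,.0563,.0485],np.radians(100.6))"
```

```text
time: 18.0
tool_pos: [0.5705, 0.0607, 0.2058]
tool_rot: [0.0, 0.637, 0.771, -0.0]
contact_force: [0.1, -0.2, -0.4]
gripper_width: 0.799
lin cm [-0.5   0.31 15.73] rot deg [0.   0.02 0.21]
```

```bash
python3 -m pendant '{"linear":[[-0.5,0.3,1],[-0.5,0.3,3],[-0.5,0.3,5],[-0.5,0.3,7],[-0.5,0.3,8],[-0.5,0.3,8],[-0.5,0.3,8],[-0.5,0.3,8],[-0.5,0.3,8],[-0.5,0.3,8]],"rotation":[[0,0,0],[0,0,0],[0,0,0],[0,0,0],[0,0,0],[0,0,0],[0,0,0],[0,0,0],[0,0,0],[0,0,0]],"grip":[0.2,0.2,0.2,0.2,0.2,0.2,0.2,0.2,0.2,0.2]}' && python3 -c "
from h import *
rel([.5745,.0563,.0485],np.radians(100.6))"
```

```text
time: 18.83
tool_pos: [0.5754, 0.0542, 0.1276]
tool_rot: [0.001, 0.639, 0.769, 0.001]
contact_force: [-0.1, 0.2, -0.3]
gripper_width: 0.8
lin cm [ 0.23 -0.08  7.91] rot deg [ 0.15  0.04 -0.01]
```

```bash
python3 -m pendant '{"linear":[[0.1,0,2],[0.1,0,4],[0.1,0,6],[0.1,0,7],[0.1,0,7.5],[0.1,0,7.9],[0.1,0,7.9],[0.1,0,7.9],[0.1,0,7.9],[0.1,0,7.9]],"rotation":[[0,0,0],[0,0,0],[0,0,0],[0,0,0],[0,0,0],[0,0,0],[0,0,0],[0,0,0],[0,0,0],[0,0,0]],"grip":[0.2,0.2,0.2,0.2,0.2,0.2,0.2,0.2,0.2,0.2]}' && python3 -m pendant '{"linear":[[0,0,0],[0,0,0],[0,0,0],[0,0,0],[0,0,0],[0,0,0],[0,0,0],[0,0,0],[0,0,0],[0,0,0]],"rotation":[[0,0,0],[0,0,0],[0,0,0],[0,0,0],[0,0,0],[0,0,0],[0,0,0],[0,0,0],[0,0,0],[0,0,0]],"grip":[1,1,1,1,1,1,1,1,1,1]}'
```

```text
time: 19.67
tool_pos: [0.5751, 0.0553, 0.0482]
tool_rot: [0.001, 0.639, 0.769, 0.001]
contact_force: [-0.1, 0.9, 0.0]
gripper_width: 0.801
time: 20.5
tool_pos: [0.5743, 0.0558, 0.0473]
tool_rot: [-0.0, 0.639, 0.769, 0.0]
contact_force: [-4.2, 4.3, 5.5]
gripper_width: 0.319
```

```bash
python3 -m pendant '{"linear":[[0,0,-0.1],[0,-1,-0.1],[0,-2,-0.1],[-0.05,-3,-0.1],[-0.05,-4,-0.1],[-0.1,-5,-0.1],[-0.1,-6,-0.1],[-0.1,-7,-0.1],[-0.15,-8.5,-0.1],[-0.2,-10,-0.1]],"rotation":[[0,0,0],[0,0,0],[0,0,0],[0,0,0],[0,0,0],[0,0,0],[0,0,0],[0,0,0],[0,0,0],[0,0,0]],"grip":[1,1,1,1,1,1,1,1,1,1]}' && python3 -m pendant '{"linear":[[0,-1.5,-0.5],[-1,-3,-0.5],[-2.5,-4.5,-0.5],[-4,-5.5,-0.5],[-5,-5.5,0],[-5,-5.5,0.6],[-5,-5.5,1.1],[-5,-5.5,1.4],[-5,-5.5,1.4],[-5,-5.5,1.4]],"rotation":[[0,0,0],[0,0,0],[0,0,0],[0,0,0],[0,0,0],[0,0,0],[0,0,0],[0,0,0],[0,0,0],[0,0,0]],"grip":[1,1,1,1,1,1,1,1,1,1]}'
```

```text
time: 21.33
tool_pos: [0.475, 0.0343, 0.0479]
tool_rot: [-0.0, 0.639, 0.769, -0.001]
contact_force: [0.3, 0.5, -1.2]
gripper_width: 0.321
time: 22.17
tool_pos: [0.4314, -0.0237, 0.0335]
tool_rot: [-0.001, 0.638, 0.77, -0.0]
contact_force: [-0.8, 0.2, -0.6]
gripper_width: 0.32
```

```bash
python3 -m pendant '{"linear":[[0,0,0.05],[0,0,0.1],[0,0,0.15],[0,0,0.2],[0,0,0.2],[0,0,0.2],[0,0,0.2],[0,0,0.2],[0,0,0.2],[0,0,0.2]],"rotation":[[0,0,0],[0,0,0],[0,0,0],[0,0,0],[0,0,0],[0,0,0],[0,0,0],[0,0,0],[0,0,0],[0,0,0]],"grip":[1,1,1,1,1,1,1,1,1,1]}'
```

```text
time: 23.0
tool_pos: [0.4317, -0.0242, 0.0323]
tool_rot: [0.0, 0.639, 0.769, 0.0]
contact_force: [-1.1, 1.9, 3.4]
gripper_width: 0.318
```

In contact (3.4 N upward). Releasing, then rising and backing off.

```bash
python3 -m pendant '{"linear":[[0,0,0],[0,0,0],[0,0,0],[0,0,0],[0,0,0],[0,0,0],[0,0,-2],[0,0,-6],[0,0,-10],[0,0,-14]],"rotation":[[0,0,0],[0,0,0],[0,0,0],[0,0,0],[0,0,0],[0,0,0],[0,0,0],[0,0,0],[0,0,0],[0,0,0]],"grip":[0.3,0.3,0.3,0.3,0.3,0.3,0.3,0.3,0.3,0.3]}' && python3 -m pendant '{"linear":[[-2,0,-3],[-4,0,-6],[-6,0,-8],[-8,0,-10],[-10,0,-10],[-12,0,-10],[-14,0,-10],[-16,0,-10],[-16,0,-10],[-16,0,-10]],"rotation":[[0,0,0],[0,0,0],[0,0,0],[0,0,0],[0,0,0],[0,0,0],[0,0,0],[0,0,0],[0,0,0],[0,0,0]],"grip":[0.3,0.3,0.3,0.3,0.3,0.3,0.3,0.3,0.3,0.3]}'
python3 - <<'E'
from h import *
for n in ('scene','side'):
    save(n,n+'F')
    a=np.load(f'pics/{n}0.npy').astype(int);b=np.load(f'pics/{n}F.npy').astype(int)
    for k,i in(('before',a),('after',b)):
        red=(i[...,0]>150)&(i[...,1]<70)&(i[...,2]<70)
        red[:, 330:]=0; red[:145]=0
        nn,l,st,ce=cv2.connectedComponentsWithStats(red.astype(np.uint8))
        print(n,k,'red',[(s[4],c.round(1).tolist()) for s,c in zip(st[1:],ce[1:]) if s[4]>12])
        hsv=cv2.cvtColor(i.astype(np.uint8),cv2.COLOR_RGB2HSV)
        y=cv2.inRange(hsv,(22,190,70),(32,255,255));y[:150]=0
        nn,l,st,ce=cv2.connectedComponentsWithStats(y)
        print('  yellow',[(s.tolist(),c.round(1).tolist()) for s,c in zip(st[1:],ce[1:]) if s[4]>60])
    # bystander change
    d=(np.abs(a-b).max(2)>40).astype(np.uint8);nn,l,st,ce=cv2.connectedComponentsWithStats(cv2.morphologyEx(d,cv2.MORPH_OPEN,np.ones((3,3))))
    print('  changed',[s.tolist() for s in st[1:] if s[4]>60])
def corners(q,b,x,y,zs):
    return [[q[0]+(np.cos(b)*u-np.sin(b)*v)/1e3,q[1]+(np.sin(b)*u+np.cos(b)*v)/1e3,z/1e3] for z in zs for u in(-x,x) for v in(-y,y)]
# predicted wedge px: tcp .4317,-.0242, yaw 10.6deg, centre 53mm ahead
b=np.radians(10.6);q=[.4317+.053*np.cos(b),-.0242+.053*np.sin(b)]
for n in('scene','side'):
    P=proj(n,n+'F',corners(q,b,70,14,(0,40)));print(n,'wedge expected bbox',P.min(0).round(),P.max(0).round())
E
```

```text
time: 23.83
tool_pos: [0.4308, -0.0241, 0.1731]
tool_rot: [-0.001, 0.639, 0.769, -0.0]
contact_force: [0.8, -0.7, -0.2]
gripper_width: 0.706
time: 24.67
tool_pos: [0.4608, -0.182, 0.2717]
tool_rot: [-0.001, 0.639, 0.769, 0.0]
contact_force: [-0.1, 0.2, 0.3]
gripper_width: 0.698
scene before red [(np.int32(45), [273.8, 182.0]), (np.int32(129), [247.0, 202.0]), (np.int32(15), [298.9, 267.9])]
  yellow [([345, 193, 43, 43, 708], [365.4, 212.7]), ([384, 311, 41, 37, 71], [402.6, 330.2])]
scene after red [(np.int32(44), [273.9, 182.1]), (np.int32(139), [245.5, 203.1]), (np.int32(15), [298.9, 267.9])]
  yellow [([311, 193, 51, 37, 839], [337.2, 209.6])]
  changed [[376, 0, 264, 400, 65950], [366, 133, 53, 47, 1082], [310, 193, 45, 44, 893], [356, 193, 32, 32, 545], [213, 199, 54, 50, 1212], [543, 301, 34, 16, 300], [559, 315, 64, 62, 1858], [484, 319, 26, 41, 220]]
side before red [(np.int32(37), [272.9, 206.8]), (np.int32(75), [262.9, 224.2]), (np.int32(13), [249.8, 225.3]), (np.int32(36), [232.8, 250.2])]
  yellow [([357, 203, 27, 38, 190], [368.4, 223.3])]
side after red [(np.int32(38), [272.6, 206.7]), (np.int32(90), [260.8, 224.4]), (np.int32(42), [232.3, 251.5])]
  yellow [([312, 211, 56, 22, 488], [337.8, 221.4])]
  changed [[363, 0, 114, 116, 5372], [475, 0, 165, 229, 14007], [497, 17, 30, 10, 176], [613, 30, 17, 6, 62], [362, 50, 225, 330, 19035], [465, 67, 13, 20, 168], [347, 143, 51, 30, 497], [342, 153, 44, 30, 312], [418, 177, 13, 10, 74], [311, 209, 54, 33, 967], [567, 209, 13, 11, 107], [590, 223, 32, 52, 922], [228, 228, 46, 52, 1135], [415, 259, 19, 33, 219], [530, 271, 16, 12, 87], [507, 272, 16, 6, 68], [485, 309, 93, 43, 1457]]
scene wedge expected bbox [310. 186.] [363. 232.]
side wedge expected bbox [312. 201.] [370. 235.]
```

```bash
python3 -c "
from plant import manip
print(manip.job_done(), manip.state()['time'])"
```

```text
the job is handed in; nothing more can be done
the job is handed in; nothing more can be done
```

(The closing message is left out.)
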